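# Pack the spare tile bricks and lock the row with the wedge

### The job

Stand the three banded bricks of okey tiles upright in the tile tray as one row, tiles across the lane, with the smallest brick against the stop at the brass-knob end, then the middle one, then the largest. When all three are in, drive the wooden wedge foot down into the gap left at the other end until the whole row is tight, and let go. Leave the teapot, saucers, tile rack and sugar tongs where they are.

Things in the scene. Friction and masses are not known exactly. Their poses are not given: they have to be found in the camera images.
- small_brick: Brick of 2 ivory okey tiles face to face with a paper band (two tile edges show on top): 26 mm along its x (the row direction), 48 mm along y, 38 mm high, 70 g or so, loose, stands on the marble. Origin: centre of underside. A half turn about z makes no difference.
- middle_brick: The same with 3 tiles: 39 mm along x, 48 mm along y, 38 mm high, about 100 g. Origin: centre of underside.
- large_brick: The same with 4 tiles: 52 mm along x, 48 mm along y, 38 mm high, about 140 g. Origin: centre of underside. Its x is square to the tile seams, its y along them.
- wedge: Loose wooden wedge upright on its narrow foot, 66 mm high, 40 mm along y, 60 g. Along x 16 mm at the foot, widening evenly (12 deg each side) to 33 mm at height 40; above that a straight grip block, to be gripped across y. Origin: centre of underside. Driven tight in the 30 mm gap its origin is about 12 mm above the tray's; goes no deeper, friction holds it. Half turn: no difference.
- tray: Fixed wooden tray, 171 x 76 mm. Origin: centre of underside; x along the lane, brass knob at the -x end (out to 107 mm). Zinc lane floor at 8 mm, x -73.5 to 73.5, 60 mm wide; side rails 8 mm thick, tops at 16 mm; end stop blocks 40 mm wide, tops at 46 mm like the bricks in the lane. Tight row: brick centres x -60.5, -28, 17.5 (small, middle, large), then a 30 mm gap centred at 58.5.
- teapot: Bystander: small copper teapot, 112 mm wide body, 115 mm high, spout and handle along its y. Origin: centre of underside.
- saucer_a: Bystander: stainless saucer, 92 mm across, 14 mm high, the one in the middle of the far side. Origin: centre of underside.
- saucer_b: Bystander: stainless saucer, same size, the one farther to the right (-y) on the far side. Origin: centre of underside.
- rack: Bystander: red plastic tile rack, 360 mm along x, 85 mm along y, 55 mm high. Origin: centre of underside.
- tongs: Bystander: brass sugar tongs lying flat between the task's things, 110 mm along y, 34 mm along x, 8 mm high. Origin: centre at table height.
Not all that is in view belongs to the job. What is shaped like the wedge but purple is not meant. What is shaped like the large_brick but purple is not meant.

How it is judged (in metres and radians):
On the way, in this order (a step that is already met when the one before it is completed fails the run):
1. all three bricks stand on the lane floor in the order small, middle, large from the knob end, with room left for the wedge (x of small_brick in the frame of tray between -0.0655 and -0.046 m and y of small_brick in the frame of tray between -0.012 and 0.012 m and z of each of small_brick, middle_brick, large_brick in the frame of tray below 0.013 m and x of middle_brick in the frame of tray between -0.033 and -0.0135 m and y of middle_brick in the frame of tray between -0.012 and 0.012 m and x of large_brick in the frame of tray between 0.0125 and 0.032 m and y of large_brick in the frame of tray between -0.012 and 0.012 m), for 0.2 s.
2. the wedge is driven down into the last gap (x of wedge in the frame of tray between 0.0525 and 0.0645 m and y of wedge in the frame of tray between -0.015 and 0.015 m and z of wedge in the frame of tray between 0.006 and 0.019 m and angle between wedge's own z axis and vertical below 0.15 rad), for 0.2 s.
At the end, for the whole second after the job is handed in: Bricks on the lane floor, upright (0.1 rad), square (0.15 rad), within 5 mm along and 10 mm across of their tight-row places; wedge upright (0.15 rad) in the last gap within 6 mm along, 15 mm across, its foot at most 19 mm above the tray underside (tight: 12); all released, at rest (all of step 2 and x of small_brick in the frame of tray between -0.0655 and -0.0555 m and y of small_brick in the frame of tray between -0.01 and 0.01 m and z of each of small_brick, middle_brick, large_brick in the frame of tray below 0.012 m and angle between the x axis of each of small_brick, middle_brick, large_brick and the x axis of tray, either way round below 0.15 rad and angle between each of small_brick, middle_brick, large_brick's own z axis and vertical below 0.1 rad and x of middle_brick in the frame of tray between -0.033 and -0.023 m and y of middle_brick in the frame of tray between -0.01 and 0.01 m and x of large_brick in the frame of tray between 0.0125 and 0.0225 m and y of large_brick in the frame of tray between -0.01 and 0.01 m and linear speed of each of small_brick, middle_brick, large_brick, wedge below 0.01 m/s); the robot touches nothing.
It fails at once if the teapot is moved by more than 30 mm (distance of teapot from where it was at the start of the episode above 0.03 m).
It fails at once if the saucer in the middle of the far side is moved by more than 30 mm (distance of saucer_a from where it was at the start of the episode above 0.03 m).
It fails at once if the saucer at the far right is moved by more than 30 mm (distance of saucer_b from where it was at the start of the episode above 0.03 m).
It fails at once if the rack is moved by more than 30 mm (distance of rack from where it was at the start of the episode above 0.03 m).
It fails at once if the tongs is moved by more than 30 mm (distance of tongs from where it was at the start of the episode above 0.03 m).
It also fails if it takes over 115 s, if anything falls off the work surface, if the arm or the gripper's body presses on something with over 40 N, if the wrist force passes 120 N, or if a joint passes its speed limit or range.

### The arm

A 6-joint arm with a two-finger parallel gripper is mounted at the origin on the work surface. World frame = base frame: x ahead of the robot, y to its left, z up, the work surface at z = 0. Lengths are in mm, angles in rad, forces in N, time in s.
With the tool pointing down it reaches from about 275 to 825 mm from the base axis. Payload 4.9 kg.
Tool frame: the origin (TCP) lies between the finger pads; the fingertips stand env.finger_overhang ahead of it and the grasp point (between the pads) lies 6 mm ahead of it (env.finger_overhang is the distance from the TCP to the fingertips, in mm); z points along the fingers, y is the line along which they close (so a half turn about z gives the same grasp; the last joint's range is limited). The gripper opens to 85 mm and grips with 20 to 120 N. Pads are 22 mm wide; open, the fingers measure 114 mm over their backs; the gripper's body (76 mm by 85 mm) begins 54 mm behind the grasp point. The pads swing forward as they close: fully open they stand 13 mm farther back than shut.
Start: joints at [-1.289, 0.326, -0.193, 1.052, 0, 1.437], TCP at [222.17, -503.149, 256.281] pointing down, gripper open.
Joint ranges: [-2.65, 2.65], [-0.97, 1.79], [-1.3, 1.35], [-1.93, 2.1], [-1.47, 1.37], [-3.14, 3.14]. Speed limits (rad/s): [2.57, 2.57, 3.14, 3.14, 3.14, 3.14].

### API

Orientations are given as [roll, pitch, yaw] about the fixed x, y, z axes, in that order (R = Rz(yaw) Ry(pitch) Rx(roll)).
In Python, from rig import env gives the robot as it stands. The module is installed in compiled form; this text tells all that it offers.
- The arm moves only by the shell command python3 -m handwheel 'ROWS' [OPENING] [FORCE]. ROWS is JSON, a list of rows, each an object with "offset": the shift along the tool's x, y, z in m, a list of three; "delta_rot": the turn, a rotation vector about the tool's x, y, z in rad, a list of three. In form: [{"offset": [tx, ty, tz], "delta_rot": [ax, ay, az]}, ...]. A call has exactly 10 rows; each row shifts and turns the commanded pose from where the row before left it, along the tool's axes as they then stand; what a row does not reach is not made up. A row lasts 1/12 s, in which the tool goes at most 41.7 mm and 7.16 degrees, less where a joint would pass 70% of its speed; a pose out of reach is approached as far as the arm can. A call is refused whole if a number of a shift passes 0.0417 or a number of a turn 0.125, either way. A call with a gripper value outside its range is refused whole. OPENING is the opening, from 0 (shut) to 1 (fully open), set as the call begins (- or left out, the last holds). The fingers move at their own pace and stop on an object; FORCE is the grip in N (left out, the last holds). Time passes only in rows, so rows that do not move let the fingers close, or fill a call up. It gives the time, the measured TCP pose, the force, the opening and the grip force at its end, in the units of the state.
- env.get_obs(): the state, without advancing time (a new reading comes with each control period).
- env.snapshot(name): name is "scene" or "top" or "wrist"; returns a dict with "img" (420x560x3 uint8, blue, green, red), "fx", "fy", "cx", "cy" (pixels), "world_to_cam" (4x4, takes a point from world to camera coordinates); the wrist camera has in their place "T_tool_cam" (4x4, takes a point from camera to tool coordinates, whose origin is the TCP and whose axes are the flange's). Camera axes: x right, y down, z forward; pixel columns grow to the right and rows downward; lengths in mm; the calibration is good to about 2 mm. A picture is of the moment at which its call begins: read the wrist's pose just before it. There is no depth.
- env.job_done(): hands the job in; it is judged then, once.
The state is a dict: "time_s": time; "joints": joint angles; "dq": joint speeds; "effort": joint torques, N m; "tool_pos": TCP position; "eef_rot": TCP orientation; "contact_force": force on the tool from outside, world axes, zero at the start; "ft_torque": the same for the moment, N m; "finger_gap": opening from 0.0 (shut) to 1.0 (fully open); "gripper_force": force on a finger pad.
Only numpy, scipy, OpenCV 4.12 (cv2) and the standard library are available. Lean on these libraries where they do the work, as an engineer would, in place of code of your own. Each camera call takes 0.05 s, during which the arm holds its last target. There are 200 camera calls.

## Working session

There is one attempt and no reset: what is moved stays moved. The work goes in short steps, Python scripts to look and compute and a shell command to move; the robot and the scene stay as the last step left them, time stands still between calls to the robot, and variables do not carry over. Pictures are saved under pics/ and viewed, at most 14 in all, crops included, and the job is handed in when it is done.

```bash
mkdir -p pics
python3 - <<'E'
from rig import env
import cv2,numpy as np
for n in("top","scene"):
    s=env.snapshot(n);cv2.imwrite(f"pics/{n}0.png",s["img"])
    print(n,s["fx"],s["cx"],s["cy"],np.round(s["world_to_cam"],3).tolist())
print(env.finger_overhang,env.get_obs())
E
```

```text
top 542.9045473165683 275.531496418113 209.099702689438 [[-0.017, -1.0, -0.014, 21.394], [-0.998, 0.018, -0.063, 572.525], [0.063, 0.013, -0.998, 1082.806], [0.0, 0.0, 0.0, 1.0]]
scene 399.8571387055511 282.54743765476906 206.45782358906467 [[0.309, 0.951, -0.015, -173.803], [0.606, -0.209, -0.768, -320.608], [-0.733, 0.229, -0.641, 1229.682], [0.0, 0.0, 0.0, 1.0]]
25.0 {'time_s': 0.1, 'joints': array([-1.28920535e+00,  3.26846110e-01, -1.93470827e-01,  1.05201284e+00,
       -2.26135882e-05,  1.43660075e+00]), 'dq': array([-0.0007198 , -0.00306905,  0.00413584,  0.00094664,  0.00012949,
        0.00088263]), 'effort': array([ 1.22925128e-03, -4.44239867e+01,  2.63038230e+01,  7.86779041e-03,
       -5.25761698e-05, -1.15828934e-05]), 'tool_pos': array([ 222.0225333 , -502.67096806,  255.59795187]), 'eef_rot': array([-3.14006997e+00, -1.82754351e-04,  4.15786425e-01]), 'contact_force': array([-0.56127462,  0.44428869, -0.74759297]), 'ft_torque': array([ 0.00505236, -0.00753998,  0.00483387]), 'gripper_force': 0.0, 'finger_gap': 0.9983372669177274}
```

View pics/top0.png

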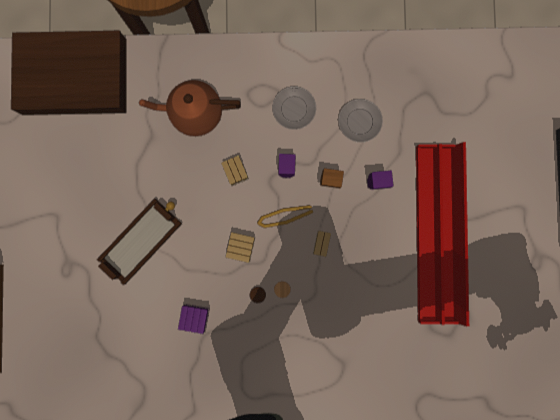

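View pics/scene0.png

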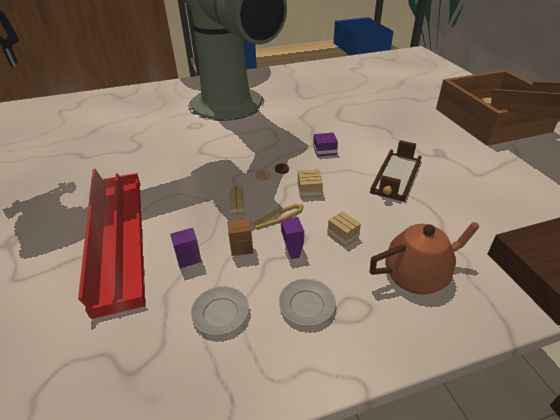

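The top view shows the tray at (140,240) with its knob at (171,205).

- **Large brick candidates:** ivory with 4 tiles at (240,246), or purple at (194,318). The ivory one is meant, since purple is excluded.
- **Wedge candidates:** wooden at (332,178), or purple at (287,164) and (380,180). The wooden one is meant.
- **Other bricks:** the middle brick (3 tiles) is at (235,169). The small brick (2 tiles, in shadow) is at (321,243).

The tongs are at (285,215).

```bash
cat > h.py <<'E'
import numpy as np,cv2
from scipy.spatial.transform import Rotation as R
from rig import env
def T_wc(s):
    if "world_to_cam" in s: return np.linalg.inv(s["world_to_cam"])
    o=s["obs"];T=np.eye(4);T[:3,:3]=R.from_euler("xyz",o["eef_rot"]).as_matrix();T[:3,3]=o["tool_pos"]
    return T@s["T_tool_cam"]
def snap(n,f=None):
    o=env.get_obs();s=env.snapshot(n);s["obs"]=o
    if f: cv2.imwrite(f"pics/{f}.png",s["img"])
    return s
def ray(s,uv,z):
    uv=np.asarray(uv,float).reshape(-1,2);T=T_wc(s)
    d=np.c_[(uv[:,0]-s["cx"])/s["fx"],(uv[:,1]-s["cy"])/s["fy"],np.ones(len(uv))]@T[:3,:3].T
    return T[:3,3]+d*((z-T[2,3])/d[:,2:])
def rect(s,mask,z,off=(0,0)):
    c=max(cv2.findContours(mask.astype(np.uint8),0,2)[0],key=cv2.contourArea).reshape(-1,2)+np.array(off)
    p=ray(s,c,z)[:,:2].astype(np.float32)
    (x,y),(w,h),a=cv2.minAreaRect(p)
    if w<h: w,h,a=h,w,a+90
    return np.round([x,y,w,h,(a+90)%180-90],1)  # long side, short side, long-side angle deg
E
python3 - <<'E'
from h import *
s=snap("top");im=s["img"]
print(T_wc(s)[:3,3])
hsv=cv2.cvtColor(im,cv2.COLOR_BGR2HSV)
for n,(u,v) in dict(mid=(235,169),large=(240,246),small=(321,243),wedge=(332,176)).items():
    print(n,hsv[v-3:v+4:3,u-3:u+4:3].reshape(-1,3).tolist(), ray(s,(u,v),66 if n=="wedge" else 38)[0].round())
print("marble",hsv[200,200],hsv[255,335])
cv2.imwrite("pics/crop.png",cv2.resize(im[140:290,90:290+110],None,fx=2.58,fy=2.58,interpolation=2))
E
```

```text
[ 502.96845471   -2.44399775 1117.01747249]
mid [[18, 126, 134], [18, 124, 132], [18, 125, 137], [18, 126, 136], [18, 127, 137], [17, 129, 113], [17, 129, 113], [18, 126, 136], [17, 126, 105]] [653.  91.  38.]
large [[18, 123, 141], [18, 122, 140], [18, 124, 138], [17, 125, 116], [18, 123, 129], [18, 119, 143], [18, 125, 141], [18, 124, 138], [18, 126, 130]] [499.  83.  38.]
small [[18, 116, 86], [18, 117, 85], [18, 116, 86], [18, 114, 85], [18, 118, 84], [18, 122, 86], [17, 114, 85], [16, 132, 58], [18, 118, 84]] [503. -78.  38.]
wedge [[13, 163, 94], [14, 167, 93], [14, 167, 93], [14, 168, 103], [13, 165, 102], [14, 167, 99], [14, 168, 103], [14, 171, 100], [14, 172, 101]] [ 632. -100.   66.]
marble [ 12  53 140] [10 47 81]
```

View pics/crop.png

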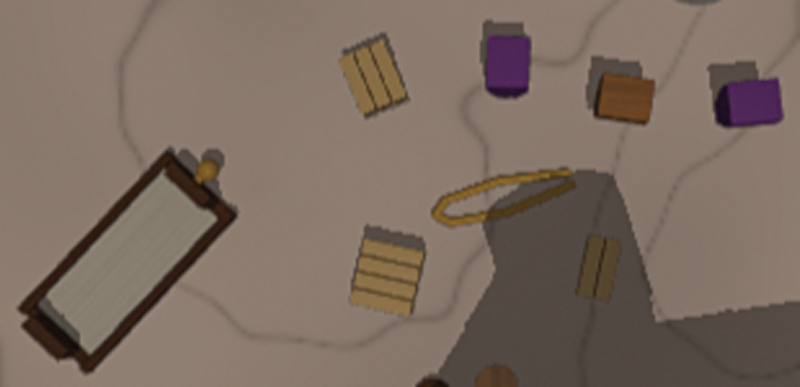

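The crop confirms the choices: middle brick (374,76), large (388,276), small (598,267), and the wooden wedge (625,98) between the two purple ones.

Run:
```python
from h import *
s=snap("top");im=s["img"];h=cv2.cvtColor(im,cv2.COLOR_BGR2HSV)
m=(h[...,1]>80)&(h[...,0]>8)&(h[...,0]<25)
for n,(u,v,z) in dict(mid=(235,169,38),large=(240,246,38),small=(321,243,38),wedge=(332,176,66)).items():
    k=22 if n!="small" else 20
    print(n,rect(s,m[v-k:v+k,u-k:u+k],z,(u-k,v-k)))
b=h[190:290,90:190]
dk=cv2.morphologyEx(((b[...,2]<75)).astype(np.uint8),cv2.MORPH_OPEN,np.ones((3,3)))
print("tray dark",rect(s,dk,16,(90,190)))
fl=cv2.morphologyEx(((b[...,1]<45)&(b[...,2]>90)).astype(np.uint8),cv2.MORPH_OPEN,np.ones((3,3)))
print("floor",rect(s,fl,8,(90,190)))
kn=((b[...,1]>120)&(b[...,2]>75));print("knob",rect(s,kn,20,(90,190)))
```

```text
mid [651.9  92.4  51.1  38.5  21.8]
large [497.5  83.8  52.   48.8 -13.9]
small [502.3 -78.9  47.7  26.4 -12.6]
wedge [629.3 -99.   42.6  34.6  80.7]
tray dark [510.8 291.7 179.6  77.5 -43.9]
floor [524.6 246.8   8.2   8.2  89. ]
knob [582.9 225.6  16.3  16.2  89.8]
```

```bash
cat >> h.py <<'E'
def go(x,y,z,yawdeg):
    "total tool-frame shift (mm) before turning, total shift after turning, tool z turn (rad), roll/pitch fix"
    o=env.get_obs();p=o["tool_pos"];M=R.from_euler("xyz",o["eef_rot"]);G=R.from_euler("xyz",[np.pi,0,np.radians(yawdeg)])
    d=np.array([x,y,z])-p
    print("at",p.round(1),"yaw",np.degrees(o["eef_rot"][2]).round(1),"t",round(o["time_s"],1),"F",o["contact_force"].round(1),"gap",round(o["finger_gap"],3))
    print("pre",M.inv().apply(d).round(1),"post",G.inv().apply(d).round(1),"turn",(M.inv()*G).as_rotvec().round(3))
E
python3 -m handwheel '[{"offset":[0.034,-0.022,0],"delta_rot":[0,0,0]},{"offset":[0.034,-0.022,0],"delta_rot":[0,0,0]},{"offset":[0.034,-0.022,0],"delta_rot":[0,0,0]},{"offset":[0.034,-0.022,0],"delta_rot":[0,0,0]},{"offset":[0.034,-0.022,0],"delta_rot":[0,0,0]},{"offset":[0.034,-0.022,0],"delta_rot":[0,0,0]},{"offset":[0.034,-0.022,0],"delta_rot":[0,0,0]},{"offset":[0.034,-0.022,0],"delta_rot":[0,0,0]},{"offset":[0.034,-0.022,0],"delta_rot":[0,0,0]},{"offset":[0.034,-0.022,0],"delta_rot":[0,0,0]}]' 1 30
python3 -m handwheel '[{"offset":[0.029,-0.0183,0],"delta_rot":[0,0,0]},{"offset":[0.029,-0.0183,0],"delta_rot":[0,0,0]},{"offset":[0.029,-0.0183,0],"delta_rot":[0,0,0]},{"offset":[0,0,0.012],"delta_rot":[0,0,-0.115]},{"offset":[0,0,0.012],"delta_rot":[0,0,-0.115]},{"offset":[0,0,0.012],"delta_rot":[0,0,-0.115]},{"offset":[0,0,0.012],"delta_rot":[0,0,-0.115]},{"offset":[0,0,0.012],"delta_rot":[0,0,-0.115]},{"offset":[0,0,0.012],"delta_rot":[0,0,-0.115]},{"offset":[0,0,0],"delta_rot":[0,0,-0.115]}]'
python3 - <<'E'
from h import *
go(502.3,-78.9,180,77.4)
s=snap("wrist","w1");print(s["fx"],s["cx"],s["cy"],s["T_tool_cam"].round(3).tolist())
E
```

```text
time_s: 1.03
tool_pos: [445.0, -162.7, 256.4]
eef_rot: [3.141, -0.0, 0.416]
contact_force: [0.5, 0.1, -0.7]
finger_gap: 1.0
gripper_force: 0.0
time_s: 1.87
tool_pos: [500.2, -78.7, 181.9]
eef_rot: [-3.137, 0.0, 1.227]
contact_force: [-0.8, -0.0, -0.1]
finger_gap: 1.0
gripper_force: 0.0
at [500.2 -78.7 181.9] yaw 70.3 t 1.9 F [-0.8 -0.  -0.1] gap 1.0
pre [0.5 2.1 1.9] post [0.2 2.1 1.9] turn [-0.004 -0.    -0.124]
312.9550528090068 278.67551907103484 209.5851585302126 [[0.001, -0.966, -0.258, 65.036], [1.0, 0.001, 0.0, -0.159], [0.0, -0.258, 0.966, -116.75], [0.0, 0.0, 0.0, 1.0]]
```

View pics/w1.png

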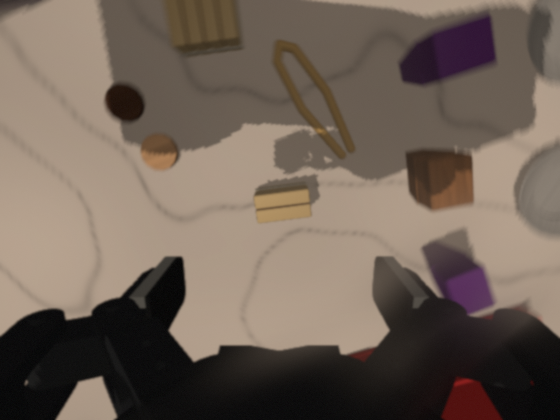

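The wrist view shows the small brick (two tiles) at about (282,204) and the wooden wedge at (440,180). I'll refine the small brick's position.

Run:
```python
from h import *
s=snap("wrist");h=cv2.cvtColor(s["img"],cv2.COLOR_BGR2HSV)
print(h[195,282],h[208,282],h[218,282],h[235,282])
u,v,k=282,204,45
m=cv2.morphologyEx(((h[...,1]>75)&(h[...,2]>120)).astype(np.uint8),cv2.MORPH_CLOSE,np.ones((5,5)))
r=rect(s,m[v-k:v+k,u-k:u+k],38,(u-k,v-k));print(r)
go(r[0],r[1],37,r[4]+90)
```

```text
[ 18 109 175] [ 18 110 165] [ 18 109 169] [ 15  56 160]
[502.  -80.8  48.1  25.4 -13.9]
at [501.2 -79.  183.6] yaw 69.9 t 2.0 F [ 0.4 -0.1 -0.4] gap 0.999
pre [ -1.4   1.6 146.6] post [ -1.6   1.2 146.6] turn [-0.002 -0.    -0.108]
```

```bash
python3 -m handwheel '[{"offset":[0,0,0.02],"delta_rot":[0,0,-0.108]},{"offset":[-0.0016,0.0012,0.03],"delta_rot":[0,0,0]},{"offset":[0,0,0.03],"delta_rot":[0,0,0]},{"offset":[0,0,0.025],"delta_rot":[0,0,0]},{"offset":[0,0,0.02],"delta_rot":[0,0,0]},{"offset":[0,0,0.012],"delta_rot":[0,0,0]},{"offset":[0,0,0.0096],"delta_rot":[0,0,0]},{"offset":[0,0,0],"delta_rot":[0,0,0]},{"offset":[0,0,0],"delta_rot":[0,0,0]},{"offset":[0,0,0],"delta_rot":[0,0,0]}]'
python3 -m handwheel '[{"offset":[0,0,0],"delta_rot":[0,0,0]},{"offset":[0,0,0],"delta_rot":[0,0,0]},{"offset":[0,0,0],"delta_rot":[0,0,0]},{"offset":[0,0,0],"delta_rot":[0,0,0]},{"offset":[0,0,0],"delta_rot":[0,0,0]},{"offset":[0,0,0],"delta_rot":[0,0,0]},{"offset":[0,0,0],"delta_rot":[0,0,0]},{"offset":[0,0,0],"delta_rot":[0,0,0]},{"offset":[0,0,0],"delta_rot":[0,0,0]},{"offset":[0,0,0],"delta_rot":[0,0,0]}]' 0 30
python3 -c "
from h import *
go(514,289,200,136)"
```

```text
time_s: 2.8
tool_pos: [503.4, -81.3, 38.6]
eef_rot: [3.14, 0.0, 1.328]
contact_force: [-0.7, 0.7, 0.3]
finger_gap: 0.999
gripper_force: 0.0
time_s: 3.63
tool_pos: [503.0, -81.2, 38.4]
eef_rot: [3.14, 0.0, 1.329]
contact_force: [-1.4, -0.5, 6.5]
finger_gap: 0.555
gripper_force: 31.6
at [503.  -81.2  38.4] yaw 76.1 t 3.6 F [-1.4 -0.5  6.5] gap 0.555
pre [ 362.   -77.9 -161.7] post [ 249.3  273.9 -161.6] turn [ 1.000e-03  1.000e-03 -1.045e+00]
```

```bash
python3 -m handwheel '[{"offset":[0,0,-0.04],"delta_rot":[0,0,0]},{"offset":[0,0,-0.04],"delta_rot":[0,0,0]},{"offset":[0.0384,0.0021,-0.01],"delta_rot":[0,0,0]},{"offset":[0.0384,0.0021,-0.01],"delta_rot":[0,0,0]},{"offset":[0.0384,0.0021,-0.01],"delta_rot":[0,0,0]},{"offset":[0.0384,0.0021,-0.01],"delta_rot":[0,0,0]},{"offset":[0.0384,0.0021,-0.01],"delta_rot":[0,0,0]},{"offset":[0.0384,0.0021,-0.01],"delta_rot":[0,0,0]},{"offset":[0.0384,0.0021,-0.01],"delta_rot":[0,0,0]},{"offset":[0.0384,0.0021,-0.01],"delta_rot":[0,0,0]}]'
python3 -m handwheel '[{"offset":[0,0,0],"delta_rot":[0,0,-0.116]},{"offset":[0,0,0],"delta_rot":[0,0,-0.116]},{"offset":[0,0,0],"delta_rot":[0,0,-0.116]},{"offset":[0,0,0],"delta_rot":[0,0,-0.116]},{"offset":[0,0,0],"delta_rot":[0,0,-0.116]},{"offset":[0,0,0],"delta_rot":[0,0,-0.116]},{"offset":[0,0,0],"delta_rot":[0,0,-0.116]},{"offset":[0,0,0],"delta_rot":[0,0,-0.116]},{"offset":[0,0,0],"delta_rot":[0,0,-0.117]},{"offset":[0,0,0],"delta_rot":[0,0,0]}]'
python3 - <<'E'
from h import *
go(514,289,200,136)
s=snap("wrist","w2")
E
```

```text
time_s: 4.47
tool_pos: [592.4, 215.1, 198.1]
eef_rot: [-3.141, 0.0, 1.329]
contact_force: [1.7, -0.2, -0.1]
finger_gap: 0.557
gripper_force: 31.8
time_s: 5.3
tool_pos: [592.2, 213.1, 197.4]
eef_rot: [-3.141, -0.0, 2.376]
contact_force: [-0.3, -0.6, -0.3]
finger_gap: 0.556
gripper_force: 31.7
at [592.2 213.1 197.4] yaw 136.1 t 5.3 F [-0.3 -0.6 -0.3] gap 0.556
pre [108.9   0.5  -2.6] post [108.9   0.3  -2.6] turn [-0.001 -0.     0.002]
```

View pics/w2.png

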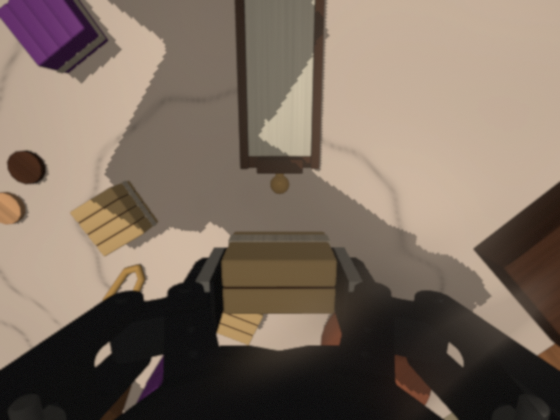

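The tray runs up the image. Its rails go from (236,0)–(240,165) on the left to (325,0)–(321,168) on the right, the knob end block is at (280,168), and the knob at (280,184). I'll measure the tray frame from the rail tops.

Run:
```python
from h import *
s=snap("wrist");h=cv2.cvtColor(s["img"],cv2.COLOR_BGR2HSV)
print(h[60,[228,241,250,280,300,319,330]].tolist())
d=((h[...,2]<75)&(h[...,1]>70)).astype(np.uint8)
d[:,:225]=0;d[:,335:]=0;d[200:]=0
L=[];Rr=[]
for v in range(10,150,5):
    u=np.where(d[v])[0]
    if len(u)>4: L.append((u.min()-.5,v));Rr.append((u.max()+.5,v))
print(L[::8],Rr[::8])
l,r=ray(s,L,16)[:,:2],ray(s,Rr,16)[:,:2]
for p in(l,r):
    f=cv2.fitLine(p.astype(np.float32),cv2.DIST_HUBER,0,.01,.01).ravel();print("dir deg",np.degrees(np.arctan2(f[1],f[0])),f[2:])
mid=(l+r)/2;f=cv2.fitLine(mid.astype(np.float32),cv2.DIST_HUBER,0,.01,.01).ravel()
t=f[:2] if f[1]>0 else -f[:2];print("lane dir",np.degrees(np.arctan2(t[1],t[0])),"width",np.median(np.linalg.norm(l-r,axis=1)))
# knob-end edges: rail end corner rows, block inner/outer edge
for u in(240,244,280,316,319): 
    w=np.where(d[100:190,u])[0]+100;print(u,w.min() if len(w) else 0,w.max() if len(w) else 0)
print("col280",h[145:180:1,280,2].tolist(), "col 246-", h[145:180,248,2].tolist())
o=f[2:]
for uv,z in(((280,158),8),((280,173),16),((243,167),16),((318,168),16)):
    print(uv,z,"coords along",(ray(s,uv,z)[0,:2]-o)@t)
print("axis pt",o)
```

```text
[[14, 52, 123], [12, 98, 52], [20, 44, 115], [21, 43, 119], [19, 44, 122], [12, 103, 82], [15, 53, 196]]
[(np.float64(233.5), 10), (np.float64(235.5), 50), (np.float64(237.5), 90), (np.float64(238.5), 130)] [(np.float64(317.5), 10), (np.float64(243.5), 50), (np.float64(245.5), 90), (np.float64(246.5), 130)]
dir deg -43.79462 [494.1008  255.98944]
dir deg -87.33223 [509.427   290.81943]
lane dir 113.297 width 7.285588437972988
240 100 166
244 100 168
280 157 172
316 0 0
319 0 0
col280 [190, 189, 188, 180, 166, 145, 126, 116, 114, 109, 95, 74, 59, 56, 56, 57, 58, 58, 59, 58, 58, 60, 58, 60, 59, 58, 57, 61, 75, 95, 102, 102, 101, 102, 104] col 246- [95, 93, 91, 88, 87, 86, 86, 86, 84, 82, 76, 62, 52, 51, 50, 50, 51, 50, 51, 49, 49, 50, 61, 85, 108, 117, 121, 121, 121, 120, 119, 120, 120, 120, 120]
(280, 158) 8 coords along -60.130499423142716
(280, 173) 16 coords along -72.54423048034137
(243, 167) 16 coords along -80.79001436609684
(318, 168) 16 coords along -54.22309180799288
axis pt [499.24078 274.59644]
```

Run:
```python
from h import *
s=snap("wrist");h=cv2.cvtColor(s["img"],cv2.COLOR_BGR2HSV)
d=((h[...,2]<100)&(h[...,1]>75))
L,Rr=[],[]
for v in range(10,150,5):
    a=np.where(d[v,225:260])[0]+225;b=np.where(d[v,300:335])[0]+300
    L.append((a.min()-.5,v));Rr.append((b.max()+.5,v))
l,r=ray(s,L,16)[:,:2],ray(s,Rr,16)[:,:2]
F=[cv2.fitLine(p.astype(np.float32),cv2.DIST_HUBER,0,.01,.01).ravel() for p in(l,r)]
D=[f[:2]*np.sign(f[1]) for f in F];print([np.degrees(np.arctan2(q[1],q[0])) for q in D])
t=D[0]+D[1];t/=np.linalg.norm(t);n=np.array([-t[1],t[0]])
a,b=F[0][2:]@n,F[1][2:]@n;print("width",a-b)
c=(a+b)/2
e=[ray(s,(280,156.5),8)[0,:2]@t+73.5, ray(s,(280,173),46)[0,:2]@t+85.5, ray(s,(241,167.5),16)[0,:2]@t+85.5, ray(s,(319,168),16)[0,:2]@t+85.5]
print("centre along",np.round(e,1)); 
print("centre",(n*c+t*np.median(e)),"yaw",np.degrees(np.arctan2(t[1],t[0])))
```

```text
[np.float32(136.5083), np.float32(136.17905)]
width 74.22015
centre along [-171.1 -169.6 -168.4 -169.5]
centre [511.68040137 290.70186171] yaw 136.34369
```

```bash
cat >> h.py <<'E'
C=np.array([511.7,290.7]);YAW=136.3;t=np.array([np.cos(np.radians(YAW)),np.sin(np.radians(YAW))])
def tray(x,z): p=C+t*x; go(p[0],p[1],z,YAW)
def intray(p): 
    d=np.asarray(p[:2])-C; return np.round([d@t,d@np.array([-t[1],t[0]])],1)
E
python3 -c "
from h import *
tray(-56.5,47)"
```

```text
at [592.3 213.1 197.5] yaw 135.9 t 5.5 F [ 0.2 -0.4 -1.1] gap 0.554
pre [ 55.3   0.  150.5] post [ 55.4   0.4 150.5] turn [-0.    -0.    -0.008]
```

```bash
python3 -m handwheel '[{"offset":[0.028,0,0.01],"delta_rot":[0,0,-0.004]},{"offset":[0.0274,0,0.02],"delta_rot":[0,0,0]},{"offset":[0,0,0.03],"delta_rot":[0,0,0]},{"offset":[0,0,0.03],"delta_rot":[0,0,0]},{"offset":[0,0,0.025],"delta_rot":[0,0,0]},{"offset":[0,0,0.015],"delta_rot":[0,0,0]},{"offset":[0,0,0.01],"delta_rot":[0,0,0]},{"offset":[0,0,0.005],"delta_rot":[0,0,0]},{"offset":[0,0,0.003],"delta_rot":[0,0,0]},{"offset":[0,0,0],"delta_rot":[0,0,0]}]'
python3 -m handwheel '[{"offset":[0,0,0.001],"delta_rot":[0,0,0]},{"offset":[-0.001,0,0],"delta_rot":[0,0,0]},{"offset":[-0.001,0,0],"delta_rot":[0,0,0]},{"offset":[-0.001,0,0],"delta_rot":[0,0,0]},{"offset":[-0.001,0,0],"delta_rot":[0,0,0]},{"offset":[-0.001,0,0],"delta_rot":[0,0,0]},{"offset":[0,0,0],"delta_rot":[0,0,0]},{"offset":[0,0,0],"delta_rot":[0,0,0]},{"offset":[0,0,0],"delta_rot":[0,0,0]},{"offset":[0,0,0],"delta_rot":[0,0,0]}]'
python3 -c "
from h import *
tray(-60.5,47);print(intray(env.get_obs()['tool_pos']))"
```

```text
time_s: 6.28
tool_pos: [552.9, 251.6, 49.9]
eef_rot: [3.141, 0.0, 2.377]
contact_force: [-0.1, 0.5, -0.4]
finger_gap: 0.56
gripper_force: 31.7
time_s: 7.12
tool_pos: [555.7, 248.7, 48.7]
eef_rot: [3.141, -0.001, 2.378]
contact_force: [-3.0, 5.0, 2.6]
finger_gap: 0.555
gripper_force: 32.0
at [555.7 248.7  48.7] yaw 136.3 t 7.1 F [-3.   5.   2.6] gap 0.555
pre [ 0.3 -0.1  1.7] post [ 0.3 -0.1  1.7] turn [ 0.    -0.001 -0.001]
[-60.8  -0.1]
```

```bash
python3 -m handwheel '[{"offset":[0.0005,0,0],"delta_rot":[0,0,0]},{"offset":[0,0,0.001],"delta_rot":[0,0,0]},{"offset":[0,0,0.0015],"delta_rot":[0,0,0]},{"offset":[0,0,0],"delta_rot":[0,0,0]},{"offset":[0,0,0],"delta_rot":[0,0,0]},{"offset":[0,0,0],"delta_rot":[0,0,0]},{"offset":[0,0,0],"delta_rot":[0,0,0]},{"offset":[0,0,0],"delta_rot":[0,0,0]},{"offset":[0,0,0],"delta_rot":[0,0,0]},{"offset":[0,0,0],"delta_rot":[0,0,0]}]'
python3 -m handwheel '[{"offset":[0,0,0],"delta_rot":[0,0,0]},{"offset":[0,0,0],"delta_rot":[0,0,0]},{"offset":[0,0,0],"delta_rot":[0,0,0]},{"offset":[0,0,0],"delta_rot":[0,0,0]},{"offset":[0,0,-0.005],"delta_rot":[0,0,0]},{"offset":[0,0,-0.02],"delta_rot":[0,0,0]},{"offset":[0,0,-0.04],"delta_rot":[0,0,0]},{"offset":[0,0,-0.04],"delta_rot":[0,0,0]},{"offset":[0,0,-0.04],"delta_rot":[0,0,0]},{"offset":[0,0,0],"delta_rot":[0,0,0]}]' 0.9
python3 -c "
from h import *
go(652,90.5,192,112)"
```

```text
time_s: 7.95
tool_pos: [555.6, 248.6, 46.5]
eef_rot: [3.141, -0.0, 2.378]
contact_force: [-4.4, 2.8, 6.1]
finger_gap: 0.554
gripper_force: 32.5
time_s: 8.78
tool_pos: [560.4, 249.7, 200.3]
eef_rot: [3.13, 0.007, 2.378]
contact_force: [1.6, 0.8, 0.5]
finger_gap: 0.906
gripper_force: 0.0
at [560.4 249.7 200.3] yaw 136.2 t 8.8 F [1.6 0.8 0.5] gap 0.906
pre [-176.3  -51.7    8.9] post [-182.    25.3    8.3] turn [0.013 0.004 0.423]
```

```bash
python3 -m handwheel '[{"offset":[-0.0353,-0.0103,0],"delta_rot":[0,0,0]},{"offset":[-0.0353,-0.0103,0],"delta_rot":[0,0,0]},{"offset":[-0.0353,-0.0103,0],"delta_rot":[0,0,0]},{"offset":[-0.0353,-0.0103,0],"delta_rot":[0,0,0]},{"offset":[-0.0353,-0.0103,0],"delta_rot":[0,0,0]},{"offset":[0,0,0.003],"delta_rot":[0,0,0.106]},{"offset":[0,0,0.003],"delta_rot":[0,0,0.106]},{"offset":[0,0,0.003],"delta_rot":[0,0,0.106]},{"offset":[0,0,0.003],"delta_rot":[0,0,0.106]},{"offset":[0,0,0],"delta_rot":[0,0,0]}]'
python3 - <<'E'
from h import *
s=snap("wrist","w3");h=cv2.cvtColor(s["img"],cv2.COLOR_BGR2HSV)
T=np.linalg.inv(T_wc(s));p=T[:3,:3]@np.array([652,91,38])+T[:3,3];u,v=int(s["fx"]*p[0]/p[2]+s["cx"]),int(s["fy"]*p[1]/p[2]+s["cy"]);k=50
m=cv2.morphologyEx(((h[...,1]>75)&(h[...,2]>120)).astype(np.uint8),cv2.MORPH_CLOSE,np.ones((5,5)))
print(u,v,h[v,u]);r=rect(s,m[v-k:v+k,u-k:u+k],38,(u-k,v-k));print(r)
go(r[0],r[1],38.4,r[4]+90)
E
```

```text
time_s: 9.62
tool_pos: [647.3, 88.7, 178.5]
eef_rot: [-3.141, -0.0, 1.952]
contact_force: [-0.7, 0.2, -0.1]
finger_gap: 0.902
gripper_force: 0.0
285 205 [ 18 106 115]
[647.5  73.5  35.5  15.5  -8.2]
at [647.4  88.9 178.8] yaw 112.1 t 9.7 F [-1.   0.5  0.1] gap 0.899
pre [-14.3  -5.6 140.4] post [-15.2   2.3 140.4] turn [-0.001  0.     0.528]
```

View pics/w3.png

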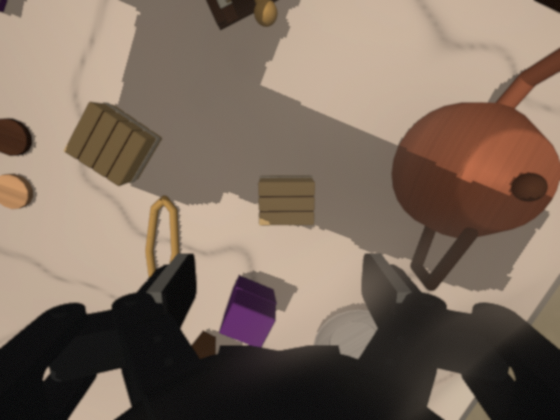

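The middle brick is at (287,201), now in the arm's shadow. The purple wedge at (250,310) and the teapot are clear of the grasp. My mask failed in the shadow, so I'll fix it.

Run:
```python
from h import *
s=snap("wrist");h=cv2.cvtColor(s["img"],cv2.COLOR_BGR2HSV)
print(h[190,287],h[215,287],h[240,287],h[190,330],h[230,287])
u,v,k=287,201,42
m=cv2.morphologyEx(((h[...,1]>78)).astype(np.uint8),cv2.MORPH_OPEN,np.ones((3,3)))
r=rect(s,m[v-k:v+k,u-k:u+k],38,(u-k,v-k));print(r)
go(r[0],r[1],38.4,r[4]+90)
```

```text
[ 17 109 115] [ 18 108 116] [ 15  54 202] [ 15  55 121] [ 15  54 202]
[651.5  94.4  47.1  40.   22.1]
at [647.6  89.1 179.1] yaw 112.1 t 9.7 F [-0.4  1.1  0.6] gap 0.899
pre [  3.5   5.7 140.7] post [  3.5   5.7 140.7] turn [-0.  0. -0.]
```

```bash
python3 -m handwheel '[{"offset":[0.0035,0.0057,0.02],"delta_rot":[0,0,0]},{"offset":[0,0,0.03],"delta_rot":[0,0,0]},{"offset":[0,0,0.03],"delta_rot":[0,0,0]},{"offset":[0,0,0.025],"delta_rot":[0,0,0]},{"offset":[0,0,0.018],"delta_rot":[0,0,0]},{"offset":[0,0,0.012],"delta_rot":[0,0,0]},{"offset":[0,0,0.0057],"delta_rot":[0,0,0]},{"offset":[0,0,0],"delta_rot":[0,0,0]},{"offset":[0,0,0],"delta_rot":[0,0,0]},{"offset":[0,0,0],"delta_rot":[0,0,0]}]'
python3 -m handwheel '[{"offset":[0,0,0],"delta_rot":[0,0,0]},{"offset":[0,0,0],"delta_rot":[0,0,0]},{"offset":[0,0,0],"delta_rot":[0,0,0]},{"offset":[0,0,0],"delta_rot":[0,0,0]},{"offset":[0,0,0],"delta_rot":[0,0,0]},{"offset":[0,0,0],"delta_rot":[0,0,0]},{"offset":[0,0,0],"delta_rot":[0,0,0]},{"offset":[0,0,0],"delta_rot":[0,0,0]},{"offset":[0,0,0],"delta_rot":[0,0,0]},{"offset":[0,0,0],"delta_rot":[0,0,0]}]' 0 30
python3 -m handwheel '[{"offset":[0,0,-0.04],"delta_rot":[0,0,0]},{"offset":[0,0,-0.04],"delta_rot":[0,0,0]},{"offset":[0,0,-0.02],"delta_rot":[0,0,0]},{"offset":[0,0,0],"delta_rot":[0,0,-0.106]},{"offset":[0,0,0],"delta_rot":[0,0,-0.106]},{"offset":[0,0,0],"delta_rot":[0,0,-0.106]},{"offset":[0,0,0],"delta_rot":[0,0,-0.104]},{"offset":[0,0,0],"delta_rot":[0,0,0]},{"offset":[0,0,0],"delta_rot":[0,0,0]},{"offset":[0,0,0],"delta_rot":[0,0,0]}]'
python3 -c "
from h import *
tray(-21,48.4)"
```

```text
time_s: 10.55
tool_pos: [652.9, 94.6, 40.1]
eef_rot: [3.139, 0.001, 1.954]
contact_force: [1.4, -0.6, 0.4]
finger_gap: 0.9
gripper_force: 0.0
time_s: 11.38
tool_pos: [652.5, 94.6, 39.7]
eef_rot: [3.14, 0.001, 1.954]
contact_force: [-0.1, 0.5, 5.8]
finger_gap: 0.559
gripper_force: 32.7
time_s: 12.22
tool_pos: [651.4, 94.6, 138.2]
eef_rot: [-3.141, -0.0, 2.374]
contact_force: [-0.2, 0.9, -1.4]
finger_gap: 0.556
gripper_force: 32.0
at [651.4  94.6 138.2] yaw 136.0 t 12.2 F [-0.2  0.9 -1.4] gap 0.556
pre [215.7  44.2  89.9] post [215.5  45.3  89.8] turn [-0.    -0.    -0.005]
```

```bash
python3 -m handwheel '[{"offset":[0.0308,0.0065,0],"delta_rot":[0,0,-0.004]},{"offset":[0.0308,0.0065,0],"delta_rot":[0,0,0]},{"offset":[0.0308,0.0065,0],"delta_rot":[0,0,0]},{"offset":[0.0308,0.0065,0],"delta_rot":[0,0,0]},{"offset":[0.0308,0.0064,0],"delta_rot":[0,0,0]},{"offset":[0.0308,0.0064,0],"delta_rot":[0,0,0]},{"offset":[0.0308,0.0064,0],"delta_rot":[0,0,0]},{"offset":[0,0,0],"delta_rot":[0,0,0]},{"offset":[0,0,0],"delta_rot":[0,0,0]},{"offset":[0,0,0.01],"delta_rot":[0,0,0]}]'
python3 -c "
from h import *
tray(-21,48.4);o=env.get_obs();snap('wrist','w4')"
```

```text
time_s: 13.05
tool_pos: [528.5, 276.7, 130.1]
eef_rot: [3.138, 0.002, 2.379]
contact_force: [-0.2, 0.0, -0.3]
finger_gap: 0.555
gripper_force: 32.0
at [528.5 276.7 130.1] yaw 136.3 t 13.1 F [-0.2  0.  -0.3] gap 0.555
pre [ 1.1 -1.8 81.7] post [ 0.9 -1.5 81.7] turn [0.003 0.002 0.   ]
```

View pics/w4.png

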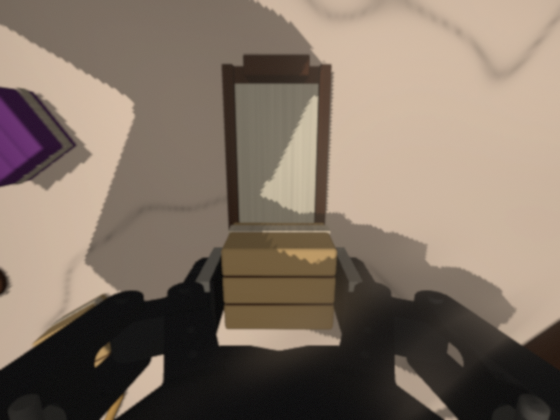

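The middle brick is held squarely over the lane, centred at (278,280), and the empty lane ahead runs from (235,85) to (318,225). I'll lower it.

```bash
python3 -m handwheel '[{"offset":[0,0,0.02],"delta_rot":[0,0,0]},{"offset":[0,0,0.02],"delta_rot":[0,0,0]},{"offset":[0,0,0.015],"delta_rot":[0,0,0]},{"offset":[0,0,0.01],"delta_rot":[0,0,0]},{"offset":[0,0,0.007],"delta_rot":[0,0,0]},{"offset":[0,0,0.005],"delta_rot":[0,0,0]},{"offset":[0,0,0.003],"delta_rot":[0,0,0]},{"offset":[0,0,0.0],"delta_rot":[0,0,0]},{"offset":[0,0,0],"delta_rot":[0,0,0]},{"offset":[0,0,0],"delta_rot":[0,0,0]}]'
python3 -c "
from h import *
tray(-28,48.4);print(intray(env.get_obs()['tool_pos']))"
```

```text
time_s: 13.93
tool_pos: [527.4, 276.4, 49.2]
eef_rot: [3.14, 0.001, 2.38]
contact_force: [-0.3, 0.4, -0.5]
finger_gap: 0.554
gripper_force: 32.0
at [527.4 276.4  49.2] yaw 136.4 t 13.9 F [-0.3  0.4 -0.5] gap 0.554
pre [-6.7 -0.5  0.8] post [-6.7 -0.5  0.8] turn [0.001 0.001 0.001]
[-21.3  -0.5]
```

```bash
python3 -m handwheel '[{"offset":[-0.001,-0.0005,0.001],"delta_rot":[0,0,0]},{"offset":[-0.001,0,0],"delta_rot":[0,0,0]},{"offset":[-0.001,0,0],"delta_rot":[0,0,0]},{"offset":[-0.001,0,0],"delta_rot":[0,0,0]},{"offset":[-0.001,0,0],"delta_rot":[0,0,0]},{"offset":[-0.001,0,0],"delta_rot":[0,0,0]},{"offset":[-0.0007,0,0],"delta_rot":[0,0,0]},{"offset":[-0.0005,0,0],"delta_rot":[0,0,0]},{"offset":[-0.0005,0,0],"delta_rot":[0,0,0]},{"offset":[0,0,0],"delta_rot":[0,0,0]}]'
python3 -c "
from h import *
tray(-28,48.4);print(intray(env.get_obs()['tool_pos']))"
```

```text
time_s: 14.77
tool_pos: [530.5, 272.2, 47.7]
eef_rot: [3.141, -0.005, 2.381]
contact_force: [-6.3, 6.2, 4.3]
finger_gap: 0.551
gripper_force: 32.6
at [530.5 272.2  47.7] yaw 136.4 t 14.8 F [-6.3  6.2  4.3] gap 0.551
pre [-1.6  0.4 -0.7] post [-1.6  0.4 -0.7] turn [ 0.001 -0.005  0.002]
[-26.4   0.4]
```

```bash
python3 -m handwheel '[{"offset":[0.001,0,0],"delta_rot":[0,0,0]},{"offset":[0,0,0],"delta_rot":[0,0,0]},{"offset":[0,0,0],"delta_rot":[0,0,0]},{"offset":[0,0,0],"delta_rot":[0,0,0]},{"offset":[0,0,-0.005],"delta_rot":[0,0,0]},{"offset":[0,0,-0.02],"delta_rot":[0,0,0]},{"offset":[0,0,-0.04],"delta_rot":[0,0,0]},{"offset":[0,0,-0.04],"delta_rot":[0,0,0]},{"offset":[0,0,-0.04],"delta_rot":[0,0,0]},{"offset":[0,0,0],"delta_rot":[0,0,0]}]' 0.9
python3 -c "
from h import *
go(497.5,83.8,180,166)"
```

```text
time_s: 15.6
tool_pos: [535.9, 272.6, 201.5]
eef_rot: [3.129, 0.006, 2.38]
contact_force: [1.7, -0.2, 0.4]
finger_gap: 0.903
gripper_force: 0.0
at [535.9 272.6 201.5] yaw 136.3 t 15.6 F [ 1.7 -0.2  0.4] gap 0.903
pre [-102.4 -163.4   20.2] post [  -8.4 -192.5   21.5] turn [ 0.01   0.009 -0.518]
```

```bash
python3 -m handwheel '[{"offset":[-0.0198,-0.032,0.004],"delta_rot":[0,0,0]},{"offset":[-0.0198,-0.032,0.004],"delta_rot":[0,0,0]},{"offset":[-0.0198,-0.032,0.004],"delta_rot":[0,0,0]},{"offset":[-0.0198,-0.032,0.004],"delta_rot":[0,0,0]},{"offset":[-0.0198,-0.032,0.004],"delta_rot":[0,0,0]},{"offset":[0,0,0],"delta_rot":[0,0,-0.115]},{"offset":[0,0,0],"delta_rot":[0,0,-0.115]},{"offset":[0,0,0],"delta_rot":[0,0,-0.115]},{"offset":[0,0,0],"delta_rot":[0,0,-0.115]},{"offset":[0,0,0],"delta_rot":[0,0,-0.058]}]'
python3 - <<'E'
from h import *
s=snap("wrist","w5");h=cv2.cvtColor(s["img"],cv2.COLOR_BGR2HSV)
T=np.linalg.inv(T_wc(s));p=T[:3,:3]@np.array([497.5,83.8,38])+T[:3,3];u,v=int(s["fx"]*p[0]/p[2]+s["cx"]),int(s["fy"]*p[1]/p[2]+s["cy"]);k=45
m=cv2.morphologyEx(((h[...,1]>78)).astype(np.uint8),cv2.MORPH_OPEN,np.ones((3,3)))
r=rect(s,m[v-k:v+k,u-k:u+k],38,(u-k,v-k));print(u,v,r)
go(r[0],r[1],39.7,(r[4] if r[4]>0 else r[4]+180))
E
```

```text
time_s: 16.43
tool_pos: [492.8, 86.6, 172.7]
eef_rot: [-3.142, 0.001, 2.902]
contact_force: [0.2, 0.2, 0.6]
finger_gap: 0.899
gripper_force: 0.0
276 213 [494.6  83.6  54.3  47.4 -13.2]
at [492.8  86.7 172.7] yaw 166.3 t 16.5 F [-0.1  0.6  1.2] gap 0.903
pre [ -2.4  -2.6 133. ] post [ -2.5  -2.6 133. ] turn [-0.     0.001 -0.009]
```

View pics/w5.png

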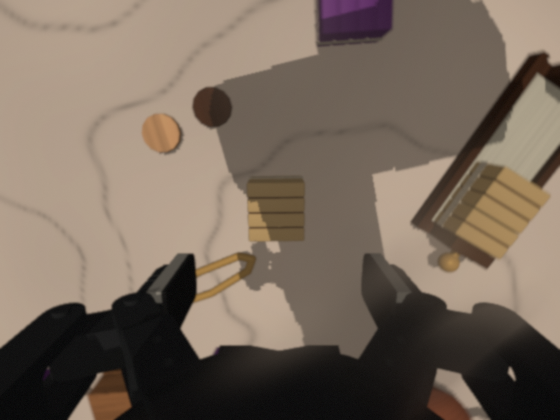

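The large brick (four tiles, seams horizontal in the image) is at (277,209). The small and middle bricks sit in the tray at the knob end, around (490,210). The tongs at (225,275) are outside the finger path.

```bash
python3 -m handwheel '[{"offset":[-0.0033,-0.0024,0.02],"delta_rot":[0,0,-0.009]},{"offset":[0,0,0.03],"delta_rot":[0,0,0]},{"offset":[0,0,0.03],"delta_rot":[0,0,0]},{"offset":[0,0,0.022],"delta_rot":[0,0,0]},{"offset":[0,0,0.015],"delta_rot":[0,0,0]},{"offset":[0,0,0.01],"delta_rot":[0,0,0]},{"offset":[0,0,0.006],"delta_rot":[0,0,0]},{"offset":[0,0,0],"delta_rot":[0,0,0]},{"offset":[0,0,0],"delta_rot":[0,0,0]},{"offset":[0,0,0],"delta_rot":[0,0,0]}]'
python3 -m handwheel '[{"offset":[0,0,0],"delta_rot":[0,0,0]},{"offset":[0,0,0],"delta_rot":[0,0,0]},{"offset":[0,0,0],"delta_rot":[0,0,0]},{"offset":[0,0,0],"delta_rot":[0,0,0]},{"offset":[0,0,0],"delta_rot":[0,0,0]},{"offset":[0,0,0],"delta_rot":[0,0,0]},{"offset":[0,0,0],"delta_rot":[0,0,0]},{"offset":[0,0,0],"delta_rot":[0,0,0]},{"offset":[0,0,0],"delta_rot":[0,0,0]},{"offset":[0,0,0],"delta_rot":[0,0,0]}]' 0 30
python3 -m handwheel '[{"offset":[0,0,-0.04],"delta_rot":[0,0,0]},{"offset":[0,0,-0.04],"delta_rot":[0,0,0]},{"offset":[0,0,-0.02],"delta_rot":[0,0,0]},{"offset":[0,0,0],"delta_rot":[0,0,0.11]},{"offset":[0,0,0],"delta_rot":[0,0,0.11]},{"offset":[0,0,0],"delta_rot":[0,0,0.11]},{"offset":[0,0,0],"delta_rot":[0,0,0.11]},{"offset":[0,0,0],"delta_rot":[0,0,0.087]},{"offset":[0,0,0],"delta_rot":[0,0,0]},{"offset":[0,0,0],"delta_rot":[0,0,0]}]'
python3 -c "
from h import *
tray(26,49)"
```

```text
time_s: 17.32
tool_pos: [496.2, 84.0, 40.5]
eef_rot: [3.141, 0.002, 2.907]
contact_force: [-0.7, 0.3, 0.2]
finger_gap: 0.899
gripper_force: 0.0
time_s: 18.15
tool_pos: [495.9, 83.9, 40.4]
eef_rot: [3.141, 0.002, 2.907]
contact_force: [-0.5, -0.5, 5.8]
finger_gap: 0.553
gripper_force: 31.7
time_s: 18.98
tool_pos: [495.0, 83.9, 139.4]
eef_rot: [-3.141, -0.0, 2.382]
contact_force: [-0.9, -0.7, -1.8]
finger_gap: 0.553
gripper_force: 32.5
at [495.   83.9 139.4] yaw 136.5 t 19.0 F [-0.9 -0.7 -1.8] gap 0.553
pre [156.2 161.5  90.4] post [156.8 161.   90.4] turn [-0.    -0.     0.003]
```

```bash
python3 -m handwheel '[{"offset":[0.0196,0.0202,0],"delta_rot":[0,0,0]},{"offset":[0.0196,0.0202,0],"delta_rot":[0,0,0]},{"offset":[0.0196,0.0202,0],"delta_rot":[0,0,0]},{"offset":[0.0196,0.0202,0],"delta_rot":[0,0,0]},{"offset":[0.0196,0.0202,0],"delta_rot":[0,0,0]},{"offset":[0.0196,0.0202,0],"delta_rot":[0,0,0]},{"offset":[0.0196,0.0202,0],"delta_rot":[0,0,0]},{"offset":[0.0196,0.0201,0],"delta_rot":[0,0,0]},{"offset":[0,0,0],"delta_rot":[0,0,0]},{"offset":[0,0,0],"delta_rot":[0,0,0]}]'
python3 -m handwheel '[{"offset":[0,0,0.02],"delta_rot":[0,0,0]},{"offset":[0,0,0.02],"delta_rot":[0,0,0]},{"offset":[0,0,0.015],"delta_rot":[0,0,0]},{"offset":[0,0,0.01],"delta_rot":[0,0,0]},{"offset":[0,0,0.008],"delta_rot":[0,0,0]},{"offset":[0,0,0.007],"delta_rot":[0,0,0]},{"offset":[0,0,0.006],"delta_rot":[0,0,0]},{"offset":[0,0,0.003],"delta_rot":[0,0,0]},{"offset":[0,0,0],"delta_rot":[0,0,0]},{"offset":[0,0,0],"delta_rot":[0,0,0]}]'
python3 -c "
from h import *
tray(17.5,48.4);print(intray(env.get_obs()['tool_pos']))"
```

```text
time_s: 19.82
tool_pos: [492.8, 310.2, 139.1]
eef_rot: [-3.141, 0.0, 2.384]
contact_force: [-0.4, -0.7, -1.4]
finger_gap: 0.557
gripper_force: 32.5
time_s: 20.65
tool_pos: [493.5, 309.1, 50.8]
eef_rot: [3.141, 0.0, 2.38]
contact_force: [0.4, -0.2, -1.9]
finger_gap: 0.555
gripper_force: 32.5
at [493.5 309.1  50.8] yaw 136.4 t 20.6 F [ 0.4 -0.2 -1.9] gap 0.555
pre [-8.4 -0.7  2.4] post [-8.4 -0.7  2.4] turn [0.    0.    0.001]
[25.9 -0.7]
```

```bash
python3 -m handwheel '[{"offset":[-0.001,-0.0005,0.001],"delta_rot":[0,0,0]},{"offset":[-0.001,0,0.001],"delta_rot":[0,0,0]},{"offset":[-0.001,0,0.0005],"delta_rot":[0,0,0]},{"offset":[-0.001,0,0],"delta_rot":[0,0,0]},{"offset":[-0.001,0,0],"delta_rot":[0,0,0]},{"offset":[-0.001,0,0],"delta_rot":[0,0,0]},{"offset":[-0.001,0,0],"delta_rot":[0,0,0]},{"offset":[-0.001,0,0],"delta_rot":[0,0,0]},{"offset":[-0.001,0,0],"delta_rot":[0,0,0]},{"offset":[0,0,0],"delta_rot":[0,0,0]}]'
python3 -c "
from h import *
tray(17.5,48.4);print(intray(env.get_obs()['tool_pos']))"
```

```text
time_s: 21.48
tool_pos: [498.9, 303.6, 48.4]
eef_rot: [3.14, -0.003, 2.381]
contact_force: [-5.5, 4.6, 6.4]
finger_gap: 0.558
gripper_force: 33.4
at [498.9 303.6  48.4] yaw 136.4 t 21.5 F [-5.5  4.6  6.4] gap 0.558
pre [-0.7 -0.5  0. ] post [-0.7 -0.5  0. ] turn [ 0.001 -0.003  0.002]
[18.2 -0.5]
```

```bash
python3 -m handwheel '[{"offset":[0.001,0,0],"delta_rot":[0,0,0]},{"offset":[0,0,0],"delta_rot":[0,0,0]},{"offset":[0,0,0],"delta_rot":[0,0,0]},{"offset":[0,0,0],"delta_rot":[0,0,0]},{"offset":[0,0,-0.005],"delta_rot":[0,0,0]},{"offset":[0,0,-0.02],"delta_rot":[0,0,0]},{"offset":[0,0,-0.04],"delta_rot":[0,0,0]},{"offset":[0,0,-0.04],"delta_rot":[0,0,0]},{"offset":[0,0,-0.04],"delta_rot":[0,0,0]},{"offset":[0,0,0],"delta_rot":[0,0,0]}]' 0.9
python3 - <<'E'
from h import *
go(629.3,-99,210,170.7)
s=snap("top","t2");im=s["img"];h=cv2.cvtColor(im,cv2.COLOR_BGR2HSV)
m=(h[...,1]>90)&(h[...,0]>120)&(h[...,0]<160)
for u,v in((287,164),(380,180)): print(rect(s,m[v-25:v+25,u-25:u+25],66,(u-25,v-25)))
E
```

```text
time_s: 22.32
tool_pos: [503.0, 304.9, 201.7]
eef_rot: [3.129, 0.005, 2.38]
contact_force: [1.7, 1.1, 1.3]
finger_gap: 0.898
gripper_force: 0.0
at [503.  304.9 201.7] yaw 136.3 t 22.3 F [1.7 1.1 1.3] gap 0.898
pre [-370.2 -205.    -8.8] post [-189.9 -378.2   -8.3] turn [ 0.01   0.009 -0.6  ]
[655.6 -12.1  43.2  29.3  -1.1]
[ 623.9 -192.2   48.6   32.8  -85.8]
```

```bash
python3 -m handwheel '[{"offset":[-0.0335,-0.0184,0],"delta_rot":[0,0,0]},{"offset":[-0.0335,-0.0184,0],"delta_rot":[0,0,0]},{"offset":[-0.0335,-0.0184,0],"delta_rot":[0,0,0]},{"offset":[-0.0335,-0.0184,0],"delta_rot":[0,0,0]},{"offset":[-0.0335,-0.0184,0],"delta_rot":[0,0,0]},{"offset":[-0.0335,-0.0184,0],"delta_rot":[0,0,0]},{"offset":[-0.0335,-0.0184,0],"delta_rot":[0,0,0]},{"offset":[-0.0335,-0.0184,0],"delta_rot":[0,0,0]},{"offset":[-0.0335,-0.0184,0],"delta_rot":[0,0,0]},{"offset":[-0.0335,-0.0184,0],"delta_rot":[0,0,0]}]' 0.65
python3 -m handwheel '[{"offset":[-0.0335,-0.0184,0],"delta_rot":[0,0,0]},{"offset":[0,0,0],"delta_rot":[0,0,-0.12]},{"offset":[0,0,0],"delta_rot":[0,0,-0.12]},{"offset":[0,0,0],"delta_rot":[0,0,-0.12]},{"offset":[0,0,0],"delta_rot":[0,0,-0.12]},{"offset":[0,0,0],"delta_rot":[0,0,-0.12]},{"offset":[0,0,0],"delta_rot":[0,0,0]},{"offset":[0,0,0],"delta_rot":[0,0,0]},{"offset":[0,0,0],"delta_rot":[0,0,0]},{"offset":[0,0,0],"delta_rot":[0,0,0]}]'
python3 - <<'E'
from h import *
s=snap("wrist","w6");h=cv2.cvtColor(s["img"],cv2.COLOR_BGR2HSV)
T=np.linalg.inv(T_wc(s));p=T[:3,:3]@np.array([629.3,-99,66])+T[:3,3];u,v=int(s["fx"]*p[0]/p[2]+s["cx"]),int(s["fy"]*p[1]/p[2]+s["cy"])
print(u,v,[h[v+i,u].tolist() for i in range(-40,45,8)])
go(629.3,-99,67,170.7)
E
```

```text
time_s: 23.2
tool_pos: [613.7, -63.2, 191.9]
eef_rot: [-3.141, -0.001, 2.379]
contact_force: [0.9, -0.5, 0.2]
finger_gap: 0.652
gripper_force: 0.0
time_s: 24.03
tool_pos: [625.5, -97.6, 192.7]
eef_rot: [-3.142, -0.0, 2.978]
contact_force: [-0.7, 0.7, 1.0]
finger_gap: 0.65
gripper_force: 0.0
277 214 [[15, 56, 188], [14, 54, 188], [13, 74, 137], [13, 136, 141], [13, 137, 141], [12, 138, 139], [12, 137, 127], [13, 140, 137], [14, 54, 192], [15, 56, 192], [14, 54, 118]]
at [625.5 -97.6 192.8] yaw 170.7 t 24.1 F [-0.6 -0.5 -0.1] gap 0.65
pre [ -4.   -0.7 125.8] post [ -3.9  -0.7 125.8] turn [-0.    -0.    -0.001]
```

View pics/w6.png

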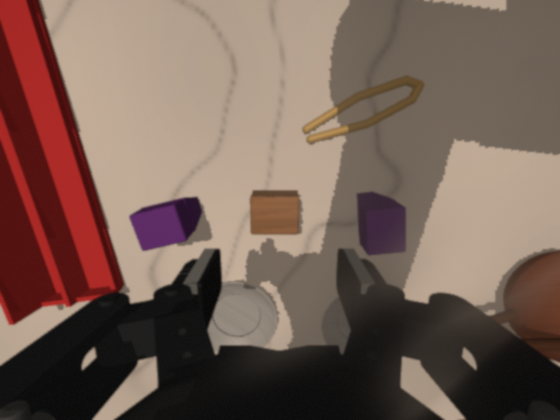

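The wooden wedge is at (275,214), between the purple ones at (165,222) and (382,223). Both are clear of the half-open fingers.

Run:
```python
from h import *
s=snap("wrist");h=cv2.cvtColor(s["img"],cv2.COLOR_BGR2HSV)
print(h[186:242:2,275].tolist())
u,v,k=275,213,35
m=cv2.morphologyEx(((h[...,1]>95)&(h[...,2]>110)).astype(np.uint8),cv2.MORPH_OPEN,np.ones((3,3)))
r=rect(s,m[v-k:v+k,u-k:u+k],66,(u-k,v-k));print(r)
go(r[0],r[1],67,r[4]+90)
```

```text
[[15, 54, 188], [14, 57, 184], [13, 84, 130], [12, 115, 95], [13, 118, 93], [12, 131, 119], [12, 137, 141], [13, 136, 142], [13, 137, 138], [12, 138, 139], [12, 136, 141], [13, 137, 138], [13, 136, 135], [12, 135, 134], [13, 138, 139], [13, 138, 140], [13, 138, 135], [13, 137, 127], [13, 137, 127], [13, 140, 126], [13, 138, 124], [13, 140, 131], [12, 140, 137], [12, 137, 130], [13, 76, 148], [15, 55, 189], [14, 55, 193], [15, 54, 189]]
[ 628.9 -101.7   38.6   31.1   80.7]
at [625.5 -97.6 192.9] yaw 170.7 t 24.1 F [0.8 0.2 0.4] gap 0.649
pre [ -4.   -3.5 125.9] post [ -4.   -3.5 125.9] turn [-0. -0. -0.]
```

```bash
python3 -m handwheel '[{"offset":[-0.004,-0.0033,0.02],"delta_rot":[0,0,0]},{"offset":[0,0,0.03],"delta_rot":[0,0,0]},{"offset":[0,0,0.025],"delta_rot":[0,0,0]},{"offset":[0,0,0.02],"delta_rot":[0,0,0]},{"offset":[0,0,0.015],"delta_rot":[0,0,0]},{"offset":[0,0,0.01],"delta_rot":[0,0,0]},{"offset":[0,0,0.006],"delta_rot":[0,0,0]},{"offset":[0,0,0],"delta_rot":[0,0,0]},{"offset":[0,0,0],"delta_rot":[0,0,0]},{"offset":[0,0,0],"delta_rot":[0,0,0]}]'
python3 -m handwheel '[{"offset":[0,0,0],"delta_rot":[0,0,0]},{"offset":[0,0,0],"delta_rot":[0,0,0]},{"offset":[0,0,0],"delta_rot":[0,0,0]},{"offset":[0,0,0],"delta_rot":[0,0,0]},{"offset":[0,0,0],"delta_rot":[0,0,0]},{"offset":[0,0,0],"delta_rot":[0,0,0]},{"offset":[0,0,0],"delta_rot":[0,0,0]},{"offset":[0,0,0],"delta_rot":[0,0,0]},{"offset":[0,0,0],"delta_rot":[0,0,0]},{"offset":[0,0,0],"delta_rot":[0,0,0]}]' 0 80
python3 -m handwheel '[{"offset":[0,0,-0.04],"delta_rot":[0,0,0]},{"offset":[0,0,-0.04],"delta_rot":[0,0,0]},{"offset":[0,0,-0.04],"delta_rot":[0,0,0]},{"offset":[0,0,0],"delta_rot":[0,0,0.12]},{"offset":[0,0,0],"delta_rot":[0,0,0.12]},{"offset":[0,0,0],"delta_rot":[0,0,0.12]},{"offset":[0,0,0],"delta_rot":[0,0,0.12]},{"offset":[0,0,0],"delta_rot":[0,0,0.12]},{"offset":[0,0,0],"delta_rot":[0,0,0]},{"offset":[0,0,0],"delta_rot":[0,0,0]}]'
python3 -c "
from h import *
tray(-50,190)"
```

```text
time_s: 24.97
tool_pos: [629.9, -101.8, 68.2]
eef_rot: [-3.141, 0.002, 2.98]
contact_force: [0.3, -0.5, 0.6]
finger_gap: 0.647
gripper_force: 0.0
time_s: 25.8
tool_pos: [630.2, -101.9, 68.5]
eef_rot: [-3.141, 0.003, 2.98]
contact_force: [-0.6, -0.6, 6.1]
finger_gap: 0.452
gripper_force: 80.5
time_s: 26.63
tool_pos: [628.8, -101.5, 186.8]
eef_rot: [-3.141, -0.0, 2.383]
contact_force: [0.4, 0.4, -0.6]
finger_gap: 0.447
gripper_force: 80.6
at [ 628.8 -101.5  186.8] yaw 136.5 t 26.6 F [ 0.4  0.4 -0.6] gap 0.447
pre [304.8 203.8  -3.1] post [305.6 202.6  -3.2] turn [-0.    -0.     0.004]
```

```bash
python3 -m handwheel '[{"offset":[0.0305,0.0204,0],"delta_rot":[0,0,0]},{"offset":[0.0305,0.0204,0],"delta_rot":[0,0,0]},{"offset":[0.0305,0.0204,0],"delta_rot":[0,0,0]},{"offset":[0.0305,0.0204,0],"delta_rot":[0,0,0]},{"offset":[0.0305,0.0204,0],"delta_rot":[0,0,0]},{"offset":[0.0305,0.0204,0],"delta_rot":[0,0,0]},{"offset":[0.0305,0.0204,0],"delta_rot":[0,0,0]},{"offset":[0.0305,0.0204,0],"delta_rot":[0,0,0]},{"offset":[0.0305,0.0203,0],"delta_rot":[0,0,0]},{"offset":[0.0305,0.0203,0],"delta_rot":[0,0,0]}]'
python3 - <<'E'
from h import *
tray(58.5,110)
s=snap("wrist","w7")
E
```

```text
time_s: 27.47
tool_pos: [548.3, 258.1, 187.0]
eef_rot: [3.142, 0.0, 2.383]
contact_force: [0.9, -0.2, -1.2]
finger_gap: 0.452
gripper_force: 80.6
at [548.3 258.1 187. ] yaw 136.5 t 27.5 F [ 0.9 -0.2 -1.2] gap 0.452
pre [107.5  -1.3  77. ] post [107.5  -1.7  77. ] turn [0.    0.    0.004]
```

View pics/w7.png

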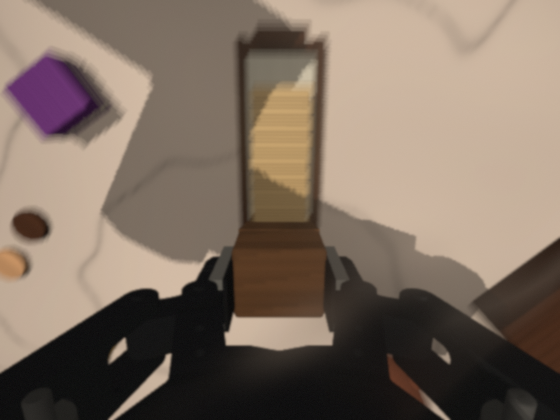

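The row sits in the lane from row 85 to 220, with the gap at rows 50–85 before the far stop. The image is blurred by motion, so I'll measure the gap now the arm has settled.

Run:
```python
from h import *
s=snap("wrist");im=s["img"]
cv2.imwrite("pics/w8.png",cv2.resize(im[15:240,200:360],None,fx=2.6,fy=2.6,interpolation=2))
for v in range(20,100,2): print(v,im[v,270:290].mean((0,1)).round(),im[v,270:290].std(0).mean().round(1),*[intray(ray(s,(280,v),z)[0]) for z in(8,46)])
```

```text
20 181.0 5.5 [109.6  -5. ] [98.3 -4.9]
22 177.0 15.0 [108.1  -5.1] [97.  -4.9]
24 169.0 22.6 [106.6  -5.1] [95.7 -4.9]
26 157.0 30.1 [105.1  -5.1] [94.4 -4.9]
28 149.0 31.9 [103.5  -5.1] [93.  -4.9]
30 144.0 31.9 [102.   -5.1] [91.7 -4.9]
32 138.0 30.1 [100.5  -5.1] [90.4 -5. ]
34 132.0 27.1 [98.9 -5.2] [89. -5.]
36 126.0 22.1 [97.4 -5.2] [87.7 -5. ]
38 121.0 15.3 [95.9 -5.2] [86.4 -5. ]
40 110.0 7.5 [94.3 -5.2] [85. -5.]
42 68.0 2.9 [92.8 -5.2] [83.7 -5. ]
44 51.0 1.5 [91.2 -5.3] [82.3 -5.1]
46 52.0 2.1 [89.6 -5.3] [80.9 -5.1]
48 52.0 3.2 [88.1 -5.3] [79.6 -5.1]
50 53.0 3.3 [86.5 -5.3] [78.2 -5.1]
52 53.0 4.4 [84.9 -5.3] [76.8 -5.1]
54 54.0 5.5 [83.3 -5.4] [75.4 -5.1]
56 53.0 5.5 [81.8 -5.4] [74.1 -5.2]
58 50.0 3.8 [80.2 -5.4] [72.7 -5.2]
60 46.0 2.1 [78.6 -5.4] [71.3 -5.2]
62 47.0 1.6 [77.  -5.4] [69.9 -5.2]
64 47.0 1.8 [75.4 -5.5] [68.5 -5.2]
66 53.0 1.3 [73.8 -5.5] [67.1 -5.2]
68 96.0 1.6 [72.2 -5.5] [65.7 -5.3]
70 112.0 0.9 [70.5 -5.5] [64.3 -5.3]
72 113.0 1.0 [68.9 -5.5] [62.9 -5.3]
74 113.0 1.0 [67.3 -5.6] [61.4 -5.3]
76 113.0 0.8 [65.6 -5.6] [60.  -5.3]
78 113.0 1.1 [64.  -5.6] [58.6 -5.4]
80 113.0 1.0 [62.4 -5.6] [57.2 -5.4]
82 114.0 0.9 [60.7 -5.6] [55.7 -5.4]
84 114.0 0.8 [59.1 -5.7] [54.3 -5.4]
86 114.0 1.2 [57.4 -5.7] [52.8 -5.4]
88 115.0 3.1 [55.7 -5.7] [51.4 -5.4]
90 115.0 3.6 [54.1 -5.7] [49.9 -5.5]
92 118.0 11.9 [52.4 -5.7] [48.5 -5.5]
94 124.0 21.2 [50.7 -5.8] [47.  -5.5]
96 124.0 21.6 [49.  -5.8] [45.5 -5.5]
98 128.0 25.3 [47.3 -5.8] [44.1 -5.5]
```

View pics/w8.png

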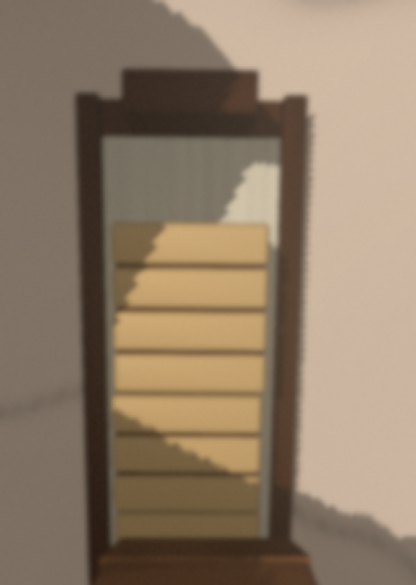

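The row is tight and square. The large brick's end edge is near crop row 223 and the far stop's foot near row 136, so the gap runs from about 43 to 73 mm as expected.

```bash
python3 -c "
from h import *
tray(57.5,100)"
```

```text
at [547.2 261.4 187. ] yaw 136.9 t 27.6 F [ 1.1  0.5 -1.1] gap 0.449
pre [103.3  -2.4  87.1] post [103.4  -3.4  87. ] turn [ 0.001 -0.002  0.011]
```

```bash
python3 -m handwheel '[{"offset":[0.02,-0.001,0],"delta_rot":[0,0,0.004]},{"offset":[0.03,-0.001,0],"delta_rot":[0,0,0]},{"offset":[0.03,-0.001,0],"delta_rot":[0,0,0]},{"offset":[0.0233,0,0],"delta_rot":[0,0,0]},{"offset":[0,0,0.02],"delta_rot":[0,0,0]},{"offset":[0,0,0.02],"delta_rot":[0,0,0]},{"offset":[0,0,0.02],"delta_rot":[0,0,0]},{"offset":[0,0,0],"delta_rot":[0,0,0]},{"offset":[0,0,0],"delta_rot":[0,0,0]},{"offset":[0,0,0],"delta_rot":[0,0,0]}]'
python3 -c "
from h import *
tray(57.5,90)"
```

```text
time_s: 28.4
tool_pos: [473.1, 325.6, 127.9]
eef_rot: [3.141, 0.0, 2.376]
contact_force: [0.7, 0.4, 0.5]
finger_gap: 0.452
gripper_force: 80.7
at [473.1 325.6 127.9] yaw 136.1 t 28.4 F [0.7 0.4 0.5] gap 0.452
pre [ 5.5  1.4 37.9] post [ 5.5  1.4 37.9] turn [ 0.001  0.    -0.003]
```

Wedge foot is about 59 mm up. I'll correct the offset, then lower to just before contact.

```bash
python3 -m handwheel '[{"offset":[0.0055,0.0014,0],"delta_rot":[0,0,-0.003]},{"offset":[0,0,0],"delta_rot":[0,0,0]},{"offset":[0,0,0.01],"delta_rot":[0,0,0]},{"offset":[0,0,0.01],"delta_rot":[0,0,0]},{"offset":[0,0,0.01],"delta_rot":[0,0,0]},{"offset":[0,0,0.005],"delta_rot":[0,0,0]},{"offset":[0,0,0.003],"delta_rot":[0,0,0]},{"offset":[0,0,0],"delta_rot":[0,0,0]},{"offset":[0,0,0],"delta_rot":[0,0,0]},{"offset":[0,0,0],"delta_rot":[0,0,0]}]'
python3 -c "
from h import *
tray(57.5,80.5);print(intray(env.get_obs()['tool_pos']))"
```

```text
time_s: 29.23
tool_pos: [469.7, 330.7, 89.2]
eef_rot: [3.141, 0.0, 2.379]
contact_force: [-0.4, -0.7, -0.7]
finger_gap: 0.444
gripper_force: 80.7
at [469.7 330.7  89.2] yaw 136.3 t 29.2 F [-0.4 -0.7 -0.7] gap 0.444
pre [-0.5  0.1  8.7] post [-0.5  0.1  8.7] turn [ 0.  0. -0.]
[58.   0.1]
```

```bash
python3 -m handwheel '[{"offset":[0,0,0.001],"delta_rot":[0,0,0]},{"offset":[0,0,0.001],"delta_rot":[0,0,0]},{"offset":[0,0,0.001],"delta_rot":[0,0,0]},{"offset":[0,0,0.001],"delta_rot":[0,0,0]},{"offset":[0,0,0.001],"delta_rot":[0,0,0]},{"offset":[0,0,0.001],"delta_rot":[0,0,0]},{"offset":[0,0,0],"delta_rot":[0,0,0]},{"offset":[0,0,0],"delta_rot":[0,0,0]},{"offset":[0,0,0],"delta_rot":[0,0,0]},{"offset":[0,0,0],"delta_rot":[0,0,0]}]'
python3 -m handwheel '[{"offset":[0,0,0.001],"delta_rot":[0,0,0]},{"offset":[0,0,0.001],"delta_rot":[0,0,0]},{"offset":[0,0,0],"delta_rot":[0,0,0]},{"offset":[0,0,0],"delta_rot":[0,0,0]},{"offset":[0,0,0],"delta_rot":[0,0,0]},{"offset":[0,0,0],"delta_rot":[0,0,0]},{"offset":[0,0,0],"delta_rot":[0,0,0]},{"offset":[0,0,0],"delta_rot":[0,0,0]},{"offset":[0,0,0],"delta_rot":[0,0,0]},{"offset":[0,0,0],"delta_rot":[0,0,0]}]'
```

```text
time_s: 30.07
tool_pos: [469.5, 330.7, 83.0]
eef_rot: [3.141, 0.0, 2.379]
contact_force: [-0.4, 0.1, -1.7]
finger_gap: 0.45
gripper_force: 80.7
time_s: 30.9
tool_pos: [469.7, 330.7, 81.2]
eef_rot: [3.141, 0.0, 2.379]
contact_force: [0.7, -1.1, 3.2]
finger_gap: 0.451
gripper_force: 81.2
```

```bash
python3 -m handwheel '[{"offset":[0,0,0.001],"delta_rot":[0,0,0]},{"offset":[0,0,0.001],"delta_rot":[0,0,0]},{"offset":[0,0,0],"delta_rot":[0,0,0]},{"offset":[0,0,0],"delta_rot":[0,0,0]},{"offset":[0,0,0],"delta_rot":[0,0,0]},{"offset":[0,0,0],"delta_rot":[0,0,0]},{"offset":[0,0,0],"delta_rot":[0,0,0]},{"offset":[0,0,0],"delta_rot":[0,0,0]},{"offset":[0,0,0],"delta_rot":[0,0,0]},{"offset":[0,0,0],"delta_rot":[0,0,0]}]'
python3 -m handwheel '[{"offset":[0,0,0.001],"delta_rot":[0,0,0]},{"offset":[0,0,0.001],"delta_rot":[0,0,0]},{"offset":[0,0,0],"delta_rot":[0,0,0]},{"offset":[0,0,0],"delta_rot":[0,0,0]},{"offset":[0,0,0],"delta_rot":[0,0,0]},{"offset":[0,0,0],"delta_rot":[0,0,0]},{"offset":[0,0,0],"delta_rot":[0,0,0]},{"offset":[0,0,0],"delta_rot":[0,0,0]},{"offset":[0,0,0],"delta_rot":[0,0,0]},{"offset":[0,0,0],"delta_rot":[0,0,0]}]'
```

```text
time_s: 31.73
tool_pos: [469.9, 330.8, 80.4]
eef_rot: [3.14, 0.001, 2.379]
contact_force: [-2.6, -1.2, 12.1]
finger_gap: 0.451
gripper_force: 82.6
time_s: 32.57
tool_pos: [470.0, 330.9, 79.9]
eef_rot: [3.139, 0.001, 2.379]
contact_force: [-5.5, -2.7, 23.3]
finger_gap: 0.448
gripper_force: 84.0
```

It's seated: the force is rising and the foot is about 11.5 mm above the tray underside. One more firm push, then release straight up.

```bash
python3 -m handwheel '[{"offset":[0,0,0.001],"delta_rot":[0,0,0]},{"offset":[0,0,0.001],"delta_rot":[0,0,0]},{"offset":[0,0,0],"delta_rot":[0,0,0]},{"offset":[0,0,0],"delta_rot":[0,0,0]},{"offset":[0,0,0],"delta_rot":[0,0,0]},{"offset":[0,0,0],"delta_rot":[0,0,0]},{"offset":[0,0,0],"delta_rot":[0,0,0]},{"offset":[0,0,0],"delta_rot":[0,0,0]},{"offset":[0,0,0],"delta_rot":[0,0,0]},{"offset":[0,0,0],"delta_rot":[0,0,0]}]'
python3 -m handwheel '[{"offset":[0,0,0],"delta_rot":[0,0,0]},{"offset":[0,0,0],"delta_rot":[0,0,0]},{"offset":[0,0,0],"delta_rot":[0,0,0]},{"offset":[0,0,0],"delta_rot":[0,0,0]},{"offset":[0,0,-0.003],"delta_rot":[0,0,0]},{"offset":[0,0,-0.01],"delta_rot":[0,0,0]},{"offset":[0,0,-0.02],"delta_rot":[0,0,0]},{"offset":[0,0,-0.03],"delta_rot":[0,0,0]},{"offset":[0,0,-0.04],"delta_rot":[0,0,0]},{"offset":[0,0,-0.03],"delta_rot":[0,0,0]}]' 0.8
python3 -m handwheel '[{"offset":[-0.03,0,0],"delta_rot":[0,0,0]},{"offset":[-0.03,0,0],"delta_rot":[0,0,0]},{"offset":[-0.03,0,0],"delta_rot":[0,0,0]},{"offset":[-0.03,0,0],"delta_rot":[0,0,0]},{"offset":[-0.02,0,0],"delta_rot":[0,0,0]},{"offset":[0,0,0],"delta_rot":[0,0,0]},{"offset":[0,0,0],"delta_rot":[0,0,0]},{"offset":[0,0,0],"delta_rot":[0,0,0]},{"offset":[0,0,0],"delta_rot":[0,0,0]},{"offset":[0,0,0],"delta_rot":[0,0,0]}]'
python3 - <<'E'
from h import *
s=snap("wrist","w9")
E
```

```text
time_s: 33.4
tool_pos: [470.1, 331.0, 79.5]
eef_rot: [3.139, 0.001, 2.379]
contact_force: [-9.1, -5.2, 35.9]
finger_gap: 0.448
gripper_force: 85.6
time_s: 34.23
tool_pos: [469.6, 330.8, 211.0]
eef_rot: [3.141, 0.0, 2.379]
contact_force: [1.0, 0.5, 0.9]
finger_gap: 0.797
gripper_force: 0.0
time_s: 35.07
tool_pos: [569.8, 234.8, 208.2]
eef_rot: [-3.141, -0.0, 2.38]
contact_force: [0.2, -0.2, 0.0]
finger_gap: 0.799
gripper_force: 0.0
```

View pics/w9.png

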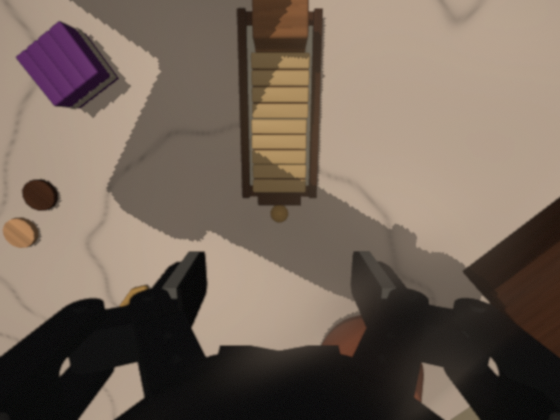

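The nine tiles stand in one square row from the knob stop (280,195) up to (280,52). The wedge sits upright in the end gap at (280,25), and the gripper is clear.

```bash
python3 -c "
from rig import env
print(env.job_done())"
```

```text
the job is handed in; nothing more can be done
None
```

The three bricks are in the tray in order (small, middle, large) from the knob end, the wedge is driven in tight and released, and the job is handed in; the hand-in returned no verdict.

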